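# Hang the cheese paddle on its latched peg

## Task

Hang the square-bladed wooden cheese paddle, the one with a hole in the end of its handle, on the steel peg of the sloping rest: use the end of the paddle to lift the flap that covers the peg's tip, put the hole over the peg, and lay the paddle down until it lies flat on the sloping board, with its blade straight down the slope and the flap fallen shut over the peg above it. Then let go, and leave the round paddle, the cheese and the tub where they are.

Things in the scene. Friction and masses are not known exactly. Their poses are not given: they have to be found in the camera images.
- paddle_mid (a point): Middle of the wooden paddle to hang, half-way up (7 mm). 200 mm long, 14 thick, about 100 g, flat on the counter at first. x runs along the handle to the hole end, z out of the top face. Along x: square blade (84 wide) -100 to -30 mm, straight handle (28 wide, grip here) -30 to +60, head (40 wide) +60 to +100, with a round 22 mm through hole at +80. Balances at x about -25.
- paddle_eye (a point): Centre of the hole in the paddle's head, half-way through the thickness; axes as paddle_mid. The head's end is 20 mm further along x. Given as long as the paddle is not held.
- board: Fixed dark grey board sloping 32 deg. Origin on its face at the peg's foot; x up the slope (away from the robot), y left, z out of the face. Face: x -200 to +85 mm, y -85 to +85; its foot end is 50 mm over the counter. Steel peg along z, 12 mm thick, 44 mm long. Two hinge posts for the flap, 56 mm tall, at x 52, y -26 and +26 mm (14 mm along x, 8 across).
- flap (a joint): Steel flap over the peg's tip, rad: 0 shut (parallel to the board), growing to 1.3 as its lower end is lifted off; always falls shut by itself (60 g, no spring). Hinge line along the board's y at x 52, z 48 mm of the board. Shut: 36 mm wide, 3 thick, underside at z 45, reaching down to x -20 mm; then a lip, turned outwards at 42 deg, to x -33, z 59 mm.
- flap_lip (a point): Outer end of the flap's turned-up lip, in the middle of its width (moves with the flap). Its axes are those of the board when shut.
- round_mid (a point): Bystander: a wooden paddle with a round blade (84 mm across) and no hole, 200 mm long, 14 mm thick, flat on the counter; the point is at its middle, half-way up, x along its 28 mm handle away from the blade.
- cheese_block: Bystander: a block of orange cheese, 65 x 110 x 42 mm; origin at the centre of its underside.
- tub: Bystander: a white open tub, 90 mm across and 60 mm high; origin at the centre of its underside.
Mind the look-alikes: they are no part of the job. What is shaped like the part that bears paddle_mid but red or turquoise is not meant.

How it is judged:
By the outcome, as a careful person would: the job done as asked, in the order asked, and still so for the second after the job is handed in, with the robot touching nothing.
It also fails if it takes over 51 s, if anything falls off the work surface, if the arm or the gripper's body presses on something with over 40 N, if the wrist force passes 120 N, or if a joint passes its speed limit or range.

## Robot

A 7-joint arm with a two-finger parallel gripper is mounted at the origin on the work surface. World frame = base frame: x ahead of the robot, y to its left, z up, the work surface at z = 0. Lengths are in m, angles in rad, forces in N, time in s.
With the tool pointing down it reaches from about 0.4 to 0.85 m from the base axis. Payload 4.5 kg.
Tool frame: the origin (TCP) lies at the very end of the fingers, on their centre line; the grasp point (between the pads) lies 19 mm behind it; z points along the fingers, y is the line along which they close (so a half turn about z gives the same grasp; the last joint's range is limited). The gripper opens to 88 mm and grips with 3 to 60 N. Pads are 18 mm wide; open, the fingers measure 123 mm over their backs; the gripper's body (75 mm by 187 mm) begins 45 mm behind the grasp point.
Start: joints at [-1.143, 0.689, -0.195, 1.565, 0.157, 0.902, -0.215], TCP at [0.24, 0.577, 0.239] pointing down, gripper open.
Joint ranges: [-3.01, 3.01], [-0.46, 2.08], [-1.47, 1.51], [0.13, 2.56], [-1, 4.14], [0.04, 2.09], [-2.66, 2.66]. Speed limits (rad/s): [2.57, 2.57, 3.14, 3.14, 3.14, 3.14, 3.14].

## Interface

Orientations are given as a 3x3 rotation matrix whose columns are the frame's x, y, z axes.
In Python, from bench import monitor, snapshot, camera_info, job_done gives the robot as it stands.
- The arm moves only by the tool apply_moves, never from a script. Its argument "moves" is a list of rows, each a list of 3 entries, a list of its own where there are three numbers: the opening in per cent of the stroke, from 0 (shut) to 100 (fully open), then the shift along the tool's x, y, z in m, then the turn, a rotation vector about the tool's x, y, z in degrees. In form: [[hand, [tx, ty, tz], [ax, ay, az]], ...]. A call has 1 to 20 rows; each row is the pose to reach, as a shift and turn from the pose commanded when the call began, along the tool's axes at that moment; what a row does not reach only later rows make up. A row lasts 1/10 s, in which the tool goes at most 50 mm and 8.59 degrees, less where a joint would pass 70% of its speed; a pose out of reach is approached as far as the arm can. A call with a gripper value outside its range is refused whole. The fingers move at their own pace and stop on an object; "newtons" is the grip in N (left out, the last holds). Time passes only in rows, so rows that repeat a pose let the fingers close. It gives the time, the measured TCP pose, the force, the opening and the grip force at its end, in the units of the state.
- monitor.get_obs(): the state, without advancing time (a new reading comes with each control period).
- snapshot(name): name is "scene" or "top" or "wrist"; returns the picture (400x640x3 uint8, blue, green, red); there is no depth.
- camera_info(name): a dict with "fovy" (degrees; the focal length in pixels is half the picture's height over the tangent of half this angle, whatever the lens; pixels are square), "cx", "cy" (the principal point, pixels), "world_from_camera" (4x4, takes a point from camera to world coordinates); the wrist camera has in their place "hand_eye" (4x4, takes a point from camera to tool coordinates, whose origin is the TCP and whose axes are the flange's). Camera axes: x right, y down, z forward; pixel columns grow to the right and rows downward; lengths in m; the calibration is good to about 2 mm. A picture is of the moment at which its call begins: read the wrist's pose just before it. camera_info takes no time and is no camera call.
- job_done(): hands the job in; it is judged then, once.
The state is a dict: "time": time; "q": joint angles; "qvel": joint speeds; "joint_efforts": joint torques, N m; "eef_pos": TCP position; "ee_rot": TCP orientation; "force": force on the tool from outside, world axes, zero at the start; "torque": the same for the moment, N m; "gripper_width": finger opening in m; "gripper_force": force on a finger pad.
Only numpy, scipy, OpenCV 4.12 (cv2) and the standard library are available. Lean on these libraries where they do the work, as an engineer would, in place of code of your own. Each camera call takes 0.05 s, during which the arm holds its last target. There are 200 camera calls.

## Working session

There is one attempt and no reset: what is moved stays moved. The work goes in short steps, Python scripts to look and compute and a tool call to move; the robot and the scene stay as the last step left them, time stands still between calls to the robot, and variables do not carry over. Pictures are saved under pics/ and viewed, at most 10 in all, crops included, and the job is handed in when it is done.

Besides the shell and the picture viewer there is one more tool, called by a JSON object that holds its "api" and its "payload". apply_moves: Moves the arm, as the interface text tells. Its arguments: {"type":"object","properties":{"moves":{"type":"array","items":{"type":"array"}},"newtons":{"type":"number"}},"required":["moves"]}

```bash
mkdir -p pics; python3 - <<'E'
from bench import *
import cv2,numpy as np
for n in("scene","top"):
    cv2.imwrite(f"pics/{n}0.png",snapshot(n)); c=camera_info(n); print(n,c)
print(camera_info("wrist")); print(monitor.get_obs())
E
```

```text
scene {'fovy': 42.940606685360734, 'cx': 319.6874118105115, 'cy': 201.38729994970785, 'world_from_camera': array([[-0.00251822,  0.7198494 , -0.6941257 ,  1.6642429 ],
       [ 0.99982945, -0.01088727, -0.01491803,  0.06128134],
       [-0.01829587, -0.69404489, -0.71969921,  1.39840873],
       [ 0.        ,  0.        ,  0.        ,  1.        ]])}
top {'fovy': 57.15226859090045, 'cx': 322.35074295425017, 'cy': 202.47803020472975, 'world_from_camera': array([[ 0.01725806, -0.99877851,  0.04629951,  0.42929056],
       [-0.99984683, -0.01737436, -0.00211067,  0.01945859],
       [ 0.00291252, -0.04625599, -0.99892537,  1.36398314],
       [ 0.        ,  0.        ,  0.        ,  1.        ]])}
{'fovy': 66.48280839223291, 'cx': 319.3892778938582, 'cy': 195.33741639048907, 'hand_eye': array([[ 4.91943520e-04, -9.59662102e-01, -2.81155486e-01,
         7.23866413e-02],
       [ 9.99999865e-01,  5.18504021e-04, -2.00785856e-05,
        -1.74078729e-03],
       [ 1.65048908e-04, -2.81155438e-01,  9.59662228e-01,
        -1.47809906e-01],
       [ 0.00000000e+00,  0.00000000e+00,  0.00000
[... 152 characters left out ...]
1513628]), 'qvel': array([-0.00051273, -0.00070344, -0.00061349, -0.0047524 , -0.00044666,
       -0.00151522,  0.00068912]), 'joint_efforts': array([-2.73319434e-03, -5.28501892e+01, -1.27141893e+00, -1.53838438e+01,
       -5.26254019e-02,  1.99153714e-03,  3.34104550e-05]), 'eef_pos': array([0.23964693, 0.57665073, 0.23800398]), 'ee_rot': array([[-9.23476995e-01,  3.83653472e-01, -5.02898448e-04],
       [ 3.83653785e-01,  9.23475771e-01, -1.50815766e-03],
       [-1.14195393e-04, -1.58568780e-03, -9.99998736e-01]]), 'force': array([-0.77571905, -0.4394165 ,  0.23766032]), 'torque': array([-0.0202967 ,  0.03728106,  0.00327476]), 'gripper_force': 0.0, 'gripper_width': 0.08804984235421193}
```

View pics/top0.png

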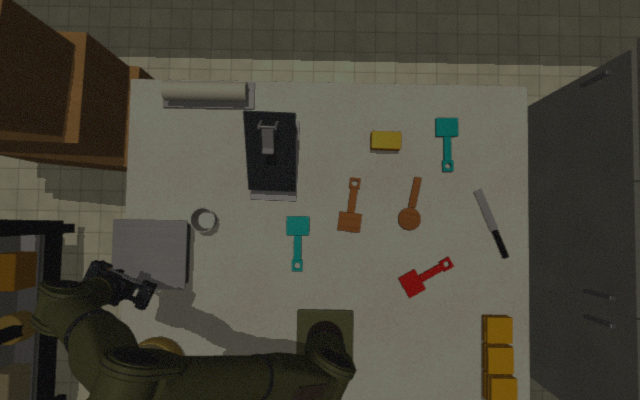

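View pics/scene0.png

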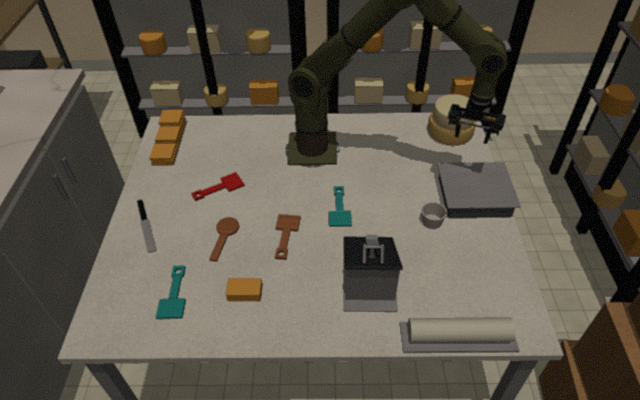

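```bash
python3 - <<'E'
import cv2,numpy as np
t=cv2.imread("pics/top0.png");s=cv2.imread("pics/scene0.png")
f=lambda i,x,y,w,h,k:cv2.convertScaleAbs(cv2.resize(i[y:y+h,x:x+w],None,fx=k,fy=k,interpolation=cv2.INTER_CUBIC),alpha=1.8)
a=f(t,235,100,133,140,3);b=f(s,265,205,145,110,3)  # 399x420 , 435x330
im=np.zeros((560,800,3),np.uint8)
a=f(t,235,100,140,140,4);im[:,:560]=a
b=f(t,335,170,40,70,6);im[:420,560:]=b
cv2.imwrite("pics/crop1.png",im)
cv2.imwrite("pics/crop2.png",f(s,260,205,160,110,5))
E
```

```text
(no output)
```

View pics/crop1.png

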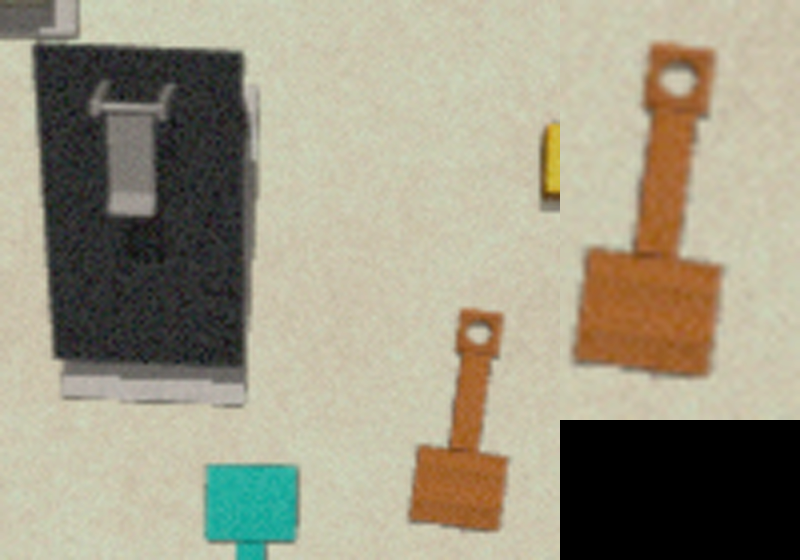

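View pics/crop2.png

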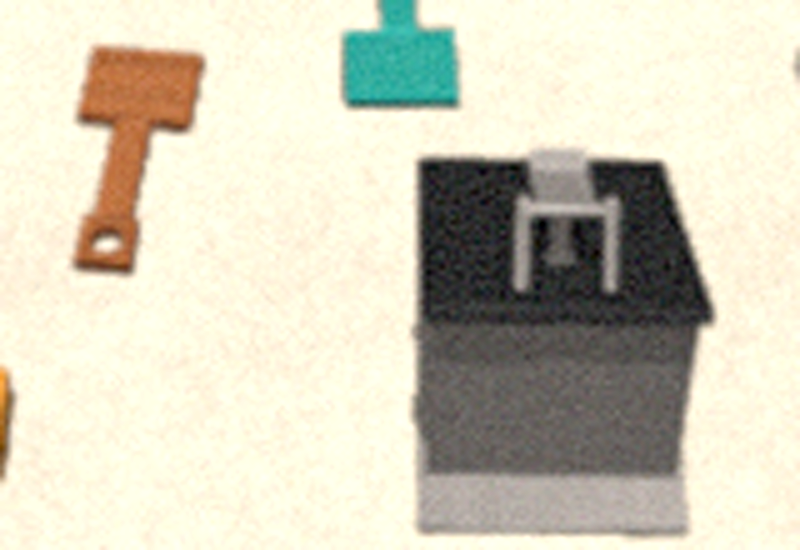

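The brown square paddle with hole is at top-picture pixel (350,205). The others are the brown round one without a hole (411,205), turquoise (447,145) and (297,243), and red (425,275). The crop confirms that (350,205) is brown wood with a square blade and a hole at (354,183). The board is at about (271,153), with its flap lip at about (268,154).

```bash
cat > h.py <<'E'
import numpy as np
from bench import *
from scipy.optimize import least_squares
from scipy.spatial.transform import Rotation as R
S=np.radians(32)
def proj(n,P,T=None):
    c=camera_info(n); T=c["world_from_camera"] if T is None else T
    p=(np.atleast_2d(P)-T[:3,3])@T[:3,:3]; f=200/np.tan(np.radians(c["fovy"]/2))
    return f*p[:,:2]/p[:,2:]+[c["cx"],c["cy"]]
def board(v): # x,y,z,yaw
    return R.from_euler("zy",[v[3],-S]).as_matrix(),np.array(v[:3])
def padl(v): return R.from_euler("z",v[2]).as_matrix(),np.array([v[0],v[1],.007])
def fit(f,obs,v0):
    def r(v):
        Rm,p=f(v); return np.concatenate([(proj(n,np.array(P)/1e3@Rm.T+p,T)-np.array(px)).ravel() for n,P,px,T in obs])
    s=least_squares(r,v0,loss="soft_l1"); return s.x,r(s.x).reshape(-1,2)
E
python3 - <<'E'
from h import *
u=lambda p,k,o:(np.array(p,float)+.5)/k-.5+o
np.set_printoptions(suppress=True,precision=4)
A=[235,100];B=[335,170];C=[260,205]
bo=[("top",[[85,85,0],[85,-85,0],[-200,-85,0],[-200,85,0],[-33,18,59],[-33,-18,59]],u([(35,45),(243,52),(243,366),(54,357),(109,216),(155,216)],4,A),None),
("scene",[[-200,-85,0],[-200,85,0],[85,-85,0],[85,85,0]],u([(420,158),(664,162),(420,322),(712,320)],5,C),None)]
for o in (bo,bo[:1],bo[1:]):
    v,r=fit(board,o,[.75,.1,.156,0]);print(v);print(r.round(1).tolist())
po=[("top",[[-30,42,7],[-30,-42,7],[-100,-42,7],[-100,42,7],[100,20,7],[100,-20,7]],u([(30,248),(162,264),(149,377),(14,361),(90,43),(154,48)],6,B),None),
("scene",[[-100,-42,7],[-100,42,7],[-30,42,7],[-30,-42,7],[100,-20,7],[100,20,7]],u([(95,47),(204,55),(187,130),(79,121),(75,267),(131,270)],5,C),None)]
for o in (po,po[:1],po[1:]):
    v,r=fit(padl,o,[.6,0,0]);print(v);print(r.round(1).tolist())
E
```

```text
[ 0.7011  0.1952  0.1468 -0.0272]
[[-0.3, -0.0], [0.4, 0.6], [-0.2, 0.1], [-0.1, 0.4], [0.6, -0.8], [0.2, -0.4], [-0.3, 1.4], [0.2, 0.6], [0.3, -1.0], [0.3, -0.5]]
[ 0.7013  0.1959  0.1457 -0.0235]
[[-0.5, 0.1], [0.1, 0.5], [-0.2, 0.0], [-0.0, 0.5], [0.5, -0.8], [0.1, -0.4]]
[ 0.7092  0.1934  0.157  -0.0312]
[[-0.4, 1.3], [0.4, 0.5], [-0.3, -0.9], [0.3, -0.4]]
[ 0.4909 -0.091  -0.1127]
[[-0.4, -1.1], [0.3, -0.8], [0.1, -0.7], [-0.1, -1.0], [0.0, -1.0], [0.1, -0.5], [-0.5, -0.9], [0.1, -0.9], [0.8, -1.6], [-0.6, -1.6], [-0.1, -1.8], [0.2, -1.5]]
[ 0.4878 -0.091  -0.1086]
[[-0.4, -0.2], [0.3, 0.0], [0.2, 0.1], [-0.0, -0.1], [-0.1, -0.2], [-0.0, 0.3]]
[ 0.4974 -0.0905 -0.1148]
[[-0.4, 0.3], [0.3, 0.4], [0.9, -0.2], [-0.6, -0.2], [-0.2, -0.3], [0.1, 0.0]]
```

```bash
cat >> h.py <<'E'
def rel(p,Rt,o=None,p0=None,R0=None):
    if R0 is None: o=monitor.get_obs();p0=o["eef_pos"];R0=o["ee_rot"]
    return (R0.T@(np.array(p)-p0)).round(4).tolist(),np.degrees(R.from_matrix(R0.T@Rt).as_rotvec()).round(2).tolist()
def toolR(yaw,pitch=0): # tool x = -ahead; pitch tips fingers forward
    return R.from_euler("zy",[yaw,-pitch]).as_matrix()@np.diag([-1,1,-1.])
E
python3 -c "
from h import *
print(rel([.45,-.08,.22],toolR(-.11)))"
```

```text
([-0.4462, -0.5257, 0.0189], [-0.09, -0.01, -16.26])
```

{"api": "apply_moves", "payload": {"moves": [[100,[-0.22,-0.26,0.009],[0,0,-8]],[100,[-0.22,-0.26,0.009],[0,0,-8]],[100,[-0.22,-0.26,0.009],[0,0,-8]],[100,[-0.22,-0.26,0.009],[0,0,-8]],[100,[-0.22,-0.26,0.009],[0,0,-8]],[100,[-0.22,-0.26,0.009],[0,0,-8]],[100,[-0.446,-0.526,0.019],[0,0,-16.26]],[100,[-0.446,-0.526,0.019],[0,0,-16.26]],[100,[-0.446,-0.526,0.019],[0,0,-16.26]],[100,[-0.446,-0.526,0.019],[0,0,-16.26]],[100,[-0.446,-0.526,0.019],[0,0,-16.26]],[100,[-0.446,-0.526,0.019],[0,0,-16.26]],[100,[-0.446,-0.526,0.019],[0,0,-16.26]],[100,[-0.446,-0.526,0.019],[0,0,-16.26]],[100,[-0.446,-0.526,0.019],[0,0,-16.26]],[100,[-0.446,-0.526,0.019],[0,0,-16.26]],[100,[-0.446,-0.526,0.019],[0,0,-16.26]],[100,[-0.446,-0.526,0.019],[0,0,-16.26]]]}}

```text
time: 1.9
eef_pos: [0.4496, -0.0779, 0.2198]
ee_rot: [[-0.994, 0.106, -0.0], [0.106, 0.994, 0.001], [0.0, 0.001, -1.0]]
force: [0.7, -0.5, -0.8]
gripper_width: 0.0882
gripper_force: 0.0
```

```bash
cat >> h.py <<'E'
def wrist(name):
    o=monitor.get_obs();im=snapshot("wrist");import cv2;cv2.imwrite(name,im)
    T=np.eye(4);T[:3,:3]=o["ee_rot"];T[:3,3]=o["eef_pos"];return im,T@camera_info("wrist")["hand_eye"]
def onplane(n,px,z,T):
    c=camera_info(n);f=200/np.tan(np.radians(c["fovy"]/2));px=np.atleast_2d(px)
    d=np.c_[(px-[c["cx"],c["cy"]])/f,np.ones(len(px))]@T[:3,:3].T
    return T[:3,3]+d*((z-T[2,3])/d[:,2])[:,None]
E
python3 - <<'E'
from h import *
import cv2
im,T=wrist("pics/w1.png");np.save("T1.npy",T)
hsv=cv2.cvtColor(im,cv2.COLOR_BGR2HSV)
m=cv2.morphologyEx(cv2.inRange(hsv,(5,110,50),(20,255,255)),cv2.MORPH_OPEN,np.ones((3,3)))
cs,hi=cv2.findContours(m,cv2.RETR_CCOMP,cv2.CHAIN_APPROX_NONE)
for c,h in zip(cs,hi[0]):
    a=cv2.contourArea(c)
    if a>300:
        M=cv2.moments(c);ce=[M["m10"]/a,M["m01"]/a]
        print(a,h,cv2.boundingRect(c),ce,onplane("wrist",ce,.014,T),cv2.approxPolyDP(c,6,True)[:,0].tolist())
E
```

```text
1645.5 [ 1 -1 -1 -1] (203, 341, 84, 24) [247.2181707687633, 353.71163780006077] [[ 0.70249409 -0.20975567  0.014     ]] [[284, 343], [213, 345], [203, 364], [286, 364]]
4618.0 [ 4  2 -1 -1] (95, 147, 70, 142) [131.3235166738848, 194.5514291901256] [[ 0.45477886 -0.30812345  0.014     ]] [[118, 147], [101, 157], [95, 181], [111, 206], [132, 215], [123, 216], [125, 249], [138, 254], [146, 288], [145, 221], [135, 215], [159, 205], [164, 180], [146, 154]]
6574.5 [-1  3  5 -1] (276, 118, 74, 159) [311.9559915836439, 177.44870332344664] [[ 0.45691517 -0.08914272  0.014     ]] [[276, 119], [277, 175], [301, 179], [297, 276], [326, 276], [323, 179], [347, 176], [349, 121]]
```

View pics/w1.png

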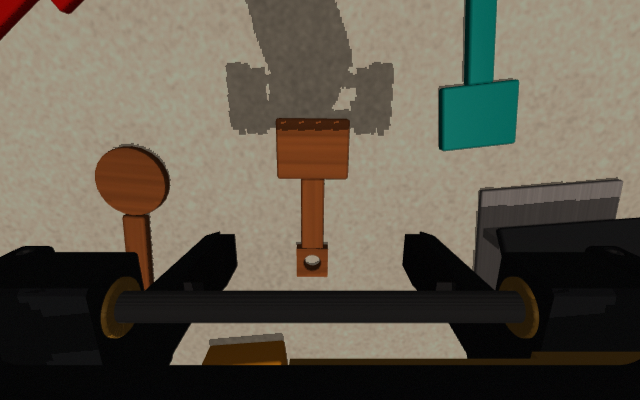

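```bash
python3 - <<'E'
from h import *
T=np.load("T1.npy")
o=[("wrist",[[-30,-42,7],[-30,42,7],[-100,-42,7],[-100,42,7],[100,-20,7],[100,20,7]],[(277,178),(348,178.5),(276.5,119),(349,120),(297.5,276),(327,276)],T)]
v,r=fit(padl,o,[.49,-.09,-.11]);print(v,r.round(1).tolist())
Rm,p=padl(v)
print(rel(p+[0,0,-.0045],toolR(v[2])))
E
```

```text
[ 0.48898717 -0.09216278 -0.11555683] [[0.2, 0.9], [-0.2, 1.1], [-1.1, -0.7], [1.1, -1.0], [-0.5, -0.1], [0.5, 0.2]]
([-0.0407, -0.0099, 0.2173], [0.03, -0.01, 0.5])
```

{"api": "apply_moves", "payload": {"newtons": 40, "moves": [[100,[-0.0407,-0.0099,0.05],[0,0,0.5]],[100,[-0.0407,-0.0099,0.09],[0,0,0.5]],[100,[-0.0407,-0.0099,0.13],[0,0,0.5]],[100,[-0.0407,-0.0099,0.165],[0,0,0.5]],[100,[-0.0407,-0.0099,0.19],[0,0,0.5]],[100,[-0.0407,-0.0099,0.205],[0,0,0.5]],[100,[-0.0407,-0.0099,0.213],[0,0,0.5]],[100,[-0.0407,-0.0099,0.217],[0,0,0.5]],[100,[-0.0407,-0.0099,0.217],[0,0,0.5]],[0,[-0.0407,-0.0099,0.217],[0,0,0.5]],[0,[-0.0407,-0.0099,0.217],[0,0,0.5]],[0,[-0.0407,-0.0099,0.217],[0,0,0.5]],[0,[-0.0407,-0.0099,0.217],[0,0,0.5]],[0,[-0.0407,-0.0099,0.217],[0,0,0.5]],[0,[-0.0407,-0.0099,0.217],[0,0,0.5]],[0,[-0.0407,-0.0099,0.217],[0,0,0.5]],[0,[-0.0407,-0.0099,0.217],[0,0,0.5]],[0,[-0.0407,-0.0099,0.217],[0,0,0.5]]]}}

```text
time: 3.75
eef_pos: [0.4893, -0.0937, 0.0027]
ee_rot: [[-0.993, 0.118, 0.0], [0.118, 0.993, 0.0], [-0.0, 0.0, -1.0]]
force: [0.7, 1.2, 0.7]
gripper_width: 0.0276
gripper_force: 40.0
```

{"api": "apply_moves", "payload": {"moves": [[0,[0,0,-0.03],[0,0,0]],[0,[0,0,-0.08],[0,0,0]],[0,[-0.03,0.02,-0.13],[0,0,-2]],[0,[-0.07,0.04,-0.17],[0,0,-4]],[0,[-0.11,0.06,-0.21],[0,0,-5]],[0,[-0.15,0.08,-0.25],[0,0,-5]],[0,[-0.19,0.1,-0.29],[0,0,-5]],[0,[-0.22,0.115,-0.32],[0,0,-5]],[0,[-0.235,0.123,-0.327],[0,0,-5]],[0,[-0.237,0.123,-0.327],[0,0,-5]],[0,[-0.237,0.123,-0.327],[0,0,-5]],[0,[-0.237,0.123,-0.327],[0,0,-5]],[0,[-0.237,0.123,-0.327],[0,0,-5]]]}}

```text
time: 5.05
eef_pos: [0.7376, -0.001, 0.3283]
ee_rot: [[-0.999, 0.032, -0.004], [0.032, 0.999, -0.001], [0.004, -0.001, -1.0]]
force: [-0.5, -0.4, -0.8]
gripper_width: 0.0273
gripper_force: 40.0
```

```bash
python3 - <<'E'
from h import *
im,T=wrist("pics/w2.png");np.save("T2.npy",T);o=monitor.get_obs();print(o["eef_pos"],o["gripper_width"],T[:3,3])
import cv2;cv2.imwrite("pics/w2b.png",cv2.convertScaleAbs(cv2.resize(im,(800,500),interpolation=cv2.INTER_CUBIC),alpha=1.8,beta=15))
E
```

```text
[ 0.73771803 -0.00104253  0.3285914 ] 0.027556279337605075 [ 6.65030583e-01 -2.64788842e-04  4.76362926e-01]
```

View pics/w2b.png

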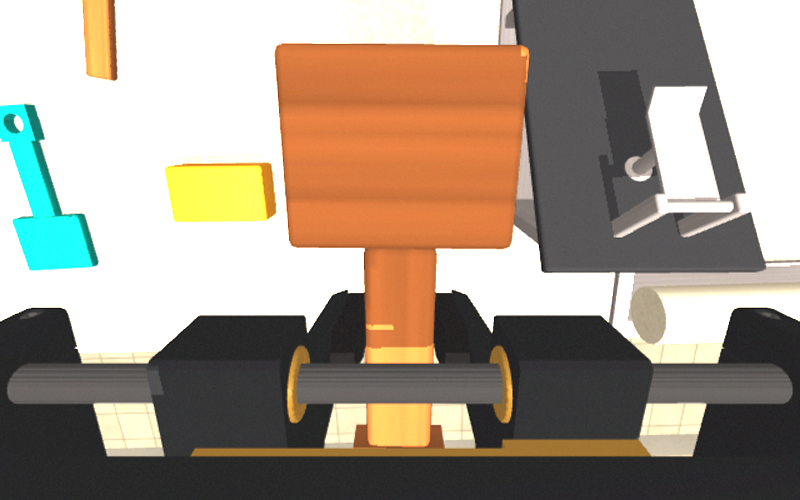

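```bash
python3 - <<'E'
from h import *
np.set_printoptions(suppress=True,precision=4)
T=np.load("T2.npy")
k=lambda a:(np.array(a,float)+.5)/1.25-.5
P=np.array([[85,-85,0],[85,85,0],[-33,-18,59],[-33,18,59],[0,0,0]]);px=k([(543,271),(764,270),(655,87),(706,87),(636,171)])
E=k([(514,0),(694,0)])
def res(v,z=None):
    w=v.copy(); 
    if z: w[2]=z
    Rm,p=board(w); Q=np.r_[P,[[v[4]*1e3,-85,0],[v[5]*1e3,85,0]]]/1e3
    return (proj("wrist",Q@Rm.T+p,T)-np.r_[px,E]).ravel()
for z in(None,.156):
    s=least_squares(res,[.7,.195,.15,-.03,-.1,-.1],args=(z,),loss="soft_l1");print(s.x,res(s.x,z).reshape(-1,2).round(1).tolist())
# paddle in tool frame: fit yaw, x,y,z pitch
o=monitor.get_obs()
pp=k([(277,45),(527,48),(289,247),(512,247)]);PP=np.array([[-100,-42,7],[-100,42,7],[-30,-42,7],[-30,42,7]])/1e3
TT=np.eye(4);TT[:3,:3]=T[:3,:3]  # camera in tool frame
H=camera_info("wrist")["hand_eye"]
def rp(v):
    Rp=np.diag([-1,1,-1.])@R.from_rotvec([0,v[3],v[4]]).as_matrix()
    return (proj("wrist",PP@Rp.T+v[:3],H)-pp).ravel()
s=least_squares(rp,[0,0,-.004,0,0]);print(s.x,rp(s.x).round(1))
E
```

```text
[ 0.6992  0.1936  0.1569 -0.0252 -0.1793 -0.176 ] [[0.1, 0.0], [3.4, 0.0], [-3.2, 0.7], [-2.3, 0.2], [0.1, -1.3], [0.4, -0.0], [0.9, -0.2]]
[ 0.6993  0.1941  0.1888 -0.0255 -0.1798 -0.1765] [[0.2, -0.2], [3.0, -0.2], [-3.3, 1.0], [-2.6, 0.4], [0.1, -1.2], [0.5, -0.0], [0.7, -0.2]]
[ 0.0008 -0.0014 -0.0044 -0.0588 -0.0062] [ 0.4 -0.  -0.4 -0.9  0.4 -0.  -0.5  1.1]
```

```bash
cat >> h.py <<'E'
BV=[.700,.194,.157,-.0255]; PV=np.array([.0008,-.0014,-.0044,-.0588,-.0062])
def tcp_for(eye,pitch=PV[3],yaw=0):
    Rb,p0=board(BV); D=np.diag([-1,1,-1.])
    Rp=Rb@R.from_rotvec([0,pitch,yaw]).as_matrix()
    Rt=Rp@R.from_rotvec([0,PV[3],PV[4]]).as_matrix().T@D
    mid=p0+Rb@(np.array(eye)/1e3)-Rp@[.08,0,0]
    return mid-Rt@PV[:3],Rt
E
python3 - <<'E'
from h import *
for e in([-80,0,150],[-80,0,43]):
    p,Rt=tcp_for(e);print(p.round(4),rel(p,Rt))
E
```

```text
[0.4905 0.1995 0.1922] ([0.2531, 0.1927, 0.1369], [-0.88, -32.16, -0.69])
[0.5472 0.1995 0.1015] ([0.1962, 0.1946, 0.2274], [-0.88, -32.16, -0.69])
```

{"api": "apply_moves", "payload": {"newtons": 60, "moves": [[0,[0.04,0.02,0],[0,-4,0]],[0,[0.08,0.04,0],[0,-9,0]],[0,[0.12,0.06,0.01],[0,-14,0]],[0,[0.16,0.09,0.02],[0,-19,0]],[0,[0.2,0.12,0.04],[-0.5,-24,-0.5]],[0,[0.23,0.15,0.06],[-0.7,-28,-0.6]],[0,[0.25,0.17,0.09],[-0.88,-31,-0.69]],[0,[0.253,0.185,0.115],[-0.88,-32.16,-0.69]],[0,[0.253,0.1927,0.132],[-0.88,-32.16,-0.69]],[0,[0.253,0.1927,0.137],[-0.88,-32.16,-0.69]],[0,[0.253,0.1927,0.137],[-0.88,-32.16,-0.69]],[0,[0.253,0.1927,0.137],[-0.88,-32.16,-0.69]],[0,[0.253,0.1927,0.137],[-0.88,-32.16,-0.69]]]}}

```text
time: 6.4
eef_pos: [0.4957, 0.1919, 0.198]
ee_rot: [[-0.844, 0.021, 0.535], [0.024, 1.0, -0.001], [-0.535, 0.013, -0.845]]
force: [1.5, -0.2, -2.2]
gripper_width: 0.0273
gripper_force: 60.0
```

```bash
python3 - <<'E'
from h import *
import cv2
im,T=wrist("pics/w3.png");np.save("T3.npy",T);t=snapshot("top");s=snapshot("scene")
f=lambda i,x,y,w,h,k:cv2.resize(i[y:y+h,x:x+w],None,fx=k,fy=k,interpolation=cv2.INTER_CUBIC)
a=cv2.convertScaleAbs(np.vstack([np.hstack([f(t,230,90,100,130,3),f(s,310,180,100,78,5)]),f(im,0,0,640,160,1.25)]),alpha=1.8,beta=15)
cv2.imwrite("pics/m3.png",a)
for e in([-80,0,150],[-80,0,43]):
    p,Rt=tcp_for(e);print(p.round(4),rel(p,Rt))
E
```

```text
[0.4905 0.1995 0.1922] ([0.0035, 0.0039, 0.0013], [0.19, -0.15, 0.22])
[0.5472 0.1995 0.1015] ([0.0033, 0.0036, 0.1083], [0.19, -0.15, 0.22])
```

View pics/m3.png

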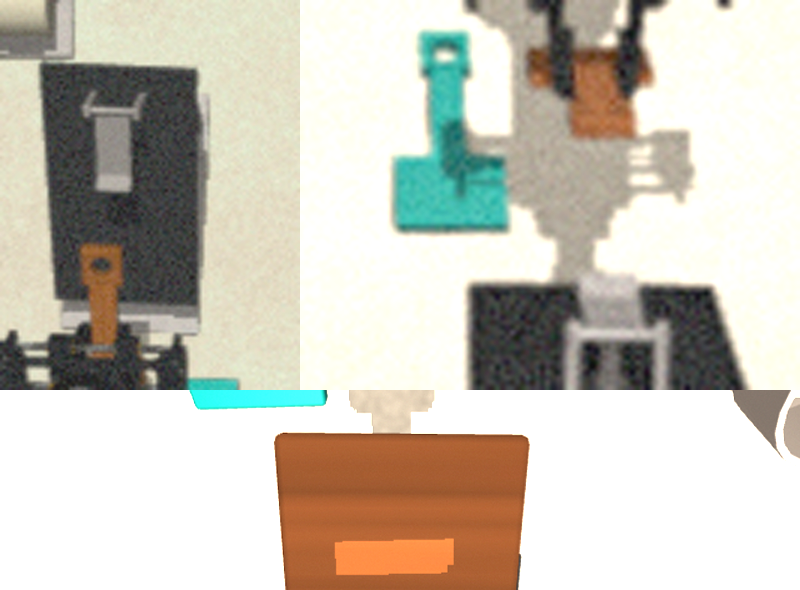

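```bash
python3 - <<'E'
from h import *
np.set_printoptions(suppress=True,precision=4)
o=monitor.get_obs();Rt=o["ee_rot"];D=np.diag([-1,1,-1.])
print(o["eef_pos"],o["qvel"].round(3))
Rp=Rt@D@R.from_rotvec([0,PV[3],PV[4]]).as_matrix();mid=o["eef_pos"]+Rt@PV[:3]
u=lambda p:(np.array(p,float)+.5)/3-.5+[230,90]
print("eye/head corners",proj("top",np.array([[.08,0,.007],[.1,.02,.007],[.1,-.02,.007],[.06,.02,.007],[.06,-.02,.007]])@Rp.T+mid)-u([(101,265),(82,246),(123,246),(82,284),(119,284)]))
Rb,p=board(BV)
print("lip",proj("top",np.array([[-.033,.018,.059],[-.033,-.018,.059]])@Rb.T+p)-u([(95,190),(131,190)]))
print("board",proj("top",np.array([[.085,.085,0],[.085,-.085,0]])@Rb.T+p)-u([(41,64),(197,70)]))
print("eye in board",(Rb.T@(mid+Rp@[.08,0,0]-p)))
E
```

```text
[0.4928 0.1955 0.1952] [ 0.014 -0.042  0.083 -0.02  -0.029  0.001  0.039]
eye/head corners [[ 1.87    0.4551]
 [ 1.2497  0.7302]
 [ 0.874   1.2064]
 [ 1.9834 -0.3995]
 [ 2.6872  0.0612]]
lip [[ 1.0438 -0.4127]
 [ 0.2359  0.0519]]
board [[-0.5915 -0.7011]
 [ 0.5437 -0.4079]]
eye in board [-0.0764 -0.0036  0.1511]
```

{"api": "apply_moves", "payload": {"moves": [[0,[0,0,0.02],[0,0,0]],[0,[0,0,0.05],[0,0,0]],[0,[0,0,0.08],[0,0,0]],[0,[0,0,0.1],[0,0,0]],[0,[0,0,0.107],[0,0,0]],[0,[0,0,0.107],[0,0,0]],[0,[0,0,0.107],[0,0,0]],[0,[0,0,0.107],[0,0,0]],[0,[0,0,0.107],[0,0,0]],[0,[0,0,0.107],[0,0,0]],[0,[0,0,0.107],[0,0,0]],[0,[0,0,0.107],[0,0,0]]]}}

```text
time: 7.75
eef_pos: [0.5523, 0.1946, 0.1066]
ee_rot: [[-0.846, 0.016, 0.533], [0.019, 1.0, 0.001], [-0.532, 0.011, -0.846]]
force: [-0.4, -0.1, -1.9]
gripper_width: 0.0276
gripper_force: 60.0
```

```bash
sed -i 's/^BV=.*/BV=[.700,.1953,.157,-.0255]; PV=np.array([.0008,0,-.0044,-.0588,-.003])/' h.py; cat >> h.py <<'E'
def eye_now():
    o=monitor.get_obs();Rt=o["ee_rot"];D=np.diag([-1,1,-1.]);Rb,p=board(BV)
    Rp=Rt@D@R.from_rotvec([0,PV[3],PV[4]]).as_matrix();mid=o["eef_pos"]+Rt@PV[:3]
    return ((mid+Rp@[.08,0,0]-p)@Rb*1e3).round(1),R.from_matrix(Rb.T@Rp).as_rotvec(degrees=True).round(2),mid,Rp,Rb,p
E
python3 - <<'E'
from h import *
import cv2
e,r,mid,Rp,Rb,p=eye_now();print(e,r)
p1,Rt=tcp_for([-80,0,43]);print(rel(p1,Rt))
t=snapshot("top");s=snapshot("scene");im,T=wrist("pics/w4.png")
f=lambda i,x,y,w,h,k:cv2.resize(i[y:y+h,x:x+w],None,fx=k,fy=k,interpolation=cv2.INTER_CUBIC)
cv2.imwrite("pics/m4.png",cv2.convertScaleAbs(np.hstack([f(t,235,100,70,95,6),f(s,335,170,76,114,5)]),alpha=1.8,beta=15))
np.set_printoptions(suppress=True,precision=1)
print(proj("top",np.array([[.08,0,.007],[.1,.02,.007],[.1,-.02,.007]])@Rp.T+mid)*6-np.array([235,100])*6+2.5)
print(proj("top",np.array([[-.033,.018,.059],[-.033,-.018,.059]])@Rb.T+p)*6-np.array([235,100])*6+2.5)
E
```

```text
[-72.9  -4.4  44.9] [ 0.09 -3.55  0.18]
([0.0071, 0.0047, 0.0017], [0.08, 0.18, 0.18])
[[210.  383.7]
 [171.7 349.4]
 [245.4 352.2]]
[[164.3 318. ]
 [231.5 320.8]]
```

View pics/m4.png

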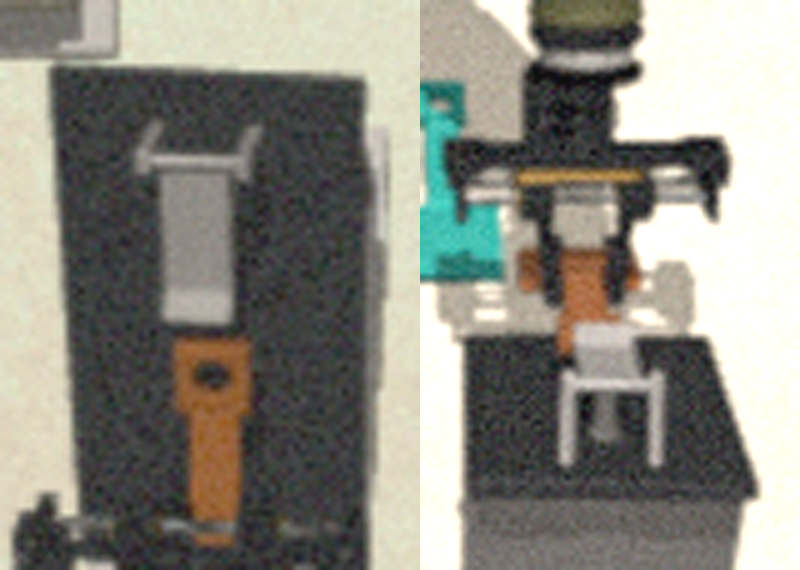

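```bash
python3 - <<'E'
from h import *
import cv2
np.set_printoptions(suppress=True,precision=4)
PP=np.array([[-30,-42,7],[-30,42,7],[-100,-42,7],[-100,42,7],[100,-20,7],[100,20,7]])/1e3
px=np.array([(277,178),(348,178.5),(276.5,119),(349,120),(297.5,276),(327,276)])
T=np.load("T1.npy")
def r1(v): 
    return (proj("wrist",PP@R.from_rotvec([0,v[3],v[4]]).as_matrix().T+v[:3],T)-px).ravel()
s=least_squares(r1,[.49,-.09,.007,0,-.11]);print("w1 free",s.x,r1(s.x).round(1))
k=lambda a:(np.array(a,float)+.5)/1.25-.5
pp=k([(277,45),(527,48),(289,247),(512,247)]);H=camera_info("wrist")["hand_eye"]
Q=PP[[2,3,0,1]]
def rp(v,pit):
    Rp=np.diag([-1,1,-1.])@R.from_rotvec([0,pit,v[3]]).as_matrix()
    return (proj("wrist",Q@Rp.T+v[:3],H)-pp).ravel()
for pit in(0,-.03,-.0588):
    s=least_squares(rp,[0,0,-.004,0],args=(pit,));print(pit,s.x,rp(s.x,pit).round(1))
e,r,mid,Rp,Rb,p=eye_now();print(e,r)
u=lambda a:(np.array(a,float)+.5)/6-.5+[235,100]
for z in (.147,.157):
  def rb(v):
    Rm=R.from_euler("zy",[v[2],-S]).as_matrix()
    return (proj("top",np.array([[85,85,0],[85,-85,0],[-33,18,59],[-33,-18,59],[52,-26,0],[52,26,0]])[:4]/1e3@Rm.T+[v[0],v[1],z])-u([(52,66),(363,78),(162,325),(234,325)])).ravel()
  s=least_squares(rb,[.7,.195,0]);print(z,s.x,rb(s.x).round(2))
E
```

```text
w1 free [ 0.4901 -0.0924  0.0013 -0.0412 -0.1149] [ 0.9  0.4 -0.8  0.5 -0.1 -0.2  0.1 -0.5 -0.5 -0.2  0.4  0.1]
0 [-0.0004 -0.0014 -0.0003 -0.0064] [-0.9  0.2  0.9 -0.7  1.8 -0.2 -1.9  0.9]
-0.03 [-0.0003 -0.0014 -0.0023 -0.0065] [-0.2  0.   0.2 -0.9  1.1 -0.1 -1.2  1. ]
-0.0588 [-0.0002 -0.0014 -0.0043 -0.0065] [ 0.4 -0.  -0.4 -0.9  0.4 -0.  -0.5  1.1]
[-73.   -4.4  44.8] [ 0.09 -3.53  0.18]
0.147 [ 0.7006  0.1963 -0.0246] [-0.57  0.46  0.28  0.68  0.6  -0.8  -0.3  -0.35]
0.157 [ 0.6983  0.1948 -0.0243] [-0.8   0.28  0.51  0.51  0.55 -0.62 -0.26 -0.17]
```

```bash
sed -i 's/^BV=.*/BV=[.699,.195,.157,-.0255]; PV=np.array([0,0,-.0044,-.012,-.003])/' h.py; python3 - <<'E'
from h import *
np.set_printoptions(suppress=True,precision=1)
e,r,mid,Rp,Rb,p=eye_now();print(e,r,monitor.get_obs()["qvel"].round(3))
print(proj("top",np.array([[.08,0,.007],[.1,.02,.007],[.1,-.02,.007]])@Rp.T+mid)*6-np.array([235,100])*6+2.5)
print(rel(*tcp_for([-70,0,43])))
E
```

```text
[-71.2  -4.1  40.5] [ 0.1 -0.8  0.2] [ 0.  0. -0. -0.  0. -0.  0.]
[[211.  379. ]
 [173.  343.9]
 [246.4 346.7]]
([-0.0012, 0.0043, -0.0027], [0.08, 0.16, 0.18])
```

{"api": "apply_moves", "payload": {"moves": [[0,[0,0.0043,-0.0025],[0.1,0.15,0.2]],[0,[0,0.0043,-0.0025],[0.1,0.15,0.2]],[0,[-0.006,0.0043,-0.0025],[0.1,0.15,0.2]],[0,[-0.012,0.0043,-0.0025],[0.1,0.15,0.2]],[0,[-0.018,0.0043,-0.0025],[0.1,0.15,0.2]],[0,[-0.024,0.0043,-0.003],[0.1,0.15,0.2]],[0,[-0.028,0.0043,-0.006],[0.1,0.15,0.2]],[0,[-0.031,0.0043,-0.009],[0.1,0.15,0.2]],[0,[-0.034,0.0043,-0.013],[0.1,0.15,0.2]],[0,[-0.036,0.0043,-0.017],[0.1,0.15,0.2]],[0,[-0.038,0.0043,-0.0195],[0.1,0.15,0.2]],[0,[-0.038,0.0043,-0.0195],[0.1,0.15,0.2]],[0,[-0.038,0.0043,-0.0195],[0.1,0.15,0.2]],[0,[-0.038,0.0043,-0.0195],[0.1,0.15,0.2]]]}}

```text
time: 9.3
eef_pos: [0.5709, 0.198, 0.1419]
ee_rot: [[-0.851, 0.018, 0.525], [0.021, 1.0, 0.0], [-0.525, 0.011, -0.851]]
force: [-6.8, -0.4, -2.9]
gripper_width: 0.0272
gripper_force: 60.0
```

```bash
python3 - <<'E'
from h import *
import cv2
np.set_printoptions(suppress=True,precision=1)
e,r,mid,Rp,Rb,p=eye_now();print(e,r,monitor.get_obs()["force"])
t=snapshot("top");s=snapshot("scene")
f=lambda i,x,y,w,h,k:cv2.resize(i[y:y+h,x:x+w],None,fx=k,fy=k,interpolation=cv2.INTER_CUBIC)
cv2.imwrite("pics/m5.png",cv2.convertScaleAbs(np.hstack([f(t,235,100,70,95,6),f(s,335,190,76,95,5)[:475] if 0 else f(s,345,200,63,95,6)]),alpha=1.8,beta=15))
print(proj("top",np.array([[.08,0,.007],[.1,.02,.007],[.1,-.02,.007],[.06,.02,.007],[.06,-.02,.007]])@Rp.T+mid)*6-np.array([235,100])*6+2.5)
print(rel(*tcp_for([-1,0,60])))
E
```

```text
[-36.6   0.1  60. ] [-0.  -0.3  0.1] [-6.8 -0.4 -2.9]
[[196.4 333.3]
 [157.3 296.6]
 [232.9 299.6]
 [160.5 366.4]
 [234.8 369.3]]
([-0.0357, -0.0002, 0.0002], [-0.0, -0.35, 0.09])
```

View pics/m5.png

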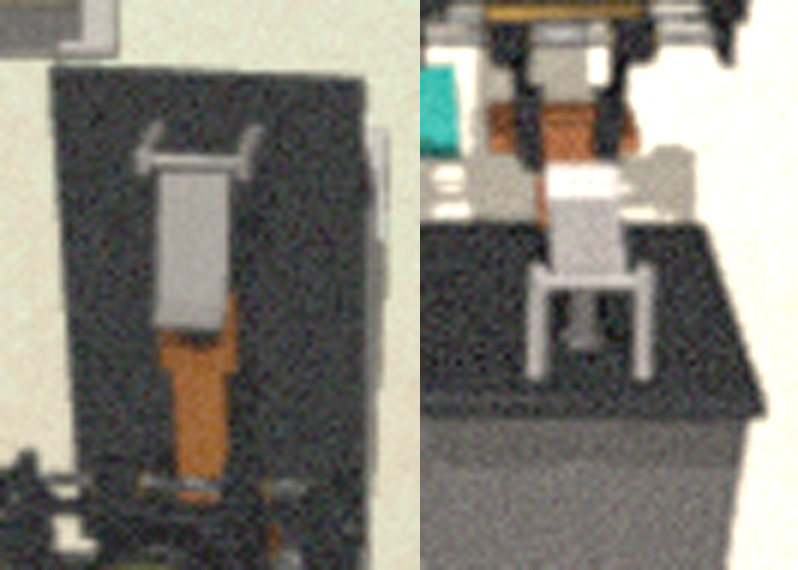

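{"api": "apply_moves", "payload": {"moves": [[0,[-0.004,0,-0.001],[0,0,0]],[0,[-0.009,0.0005,-0.001],[0,0,0]],[0,[-0.014,0.001,-0.001],[0,0,0]],[0,[-0.019,0.001,-0.001],[0,0,0]],[0,[-0.024,0.001,0],[0,0,0]],[0,[-0.029,0.001,0],[0,0,0]],[0,[-0.033,0.001,0],[0,0,0]],[0,[-0.033,0.001,0],[0,0,0]],[0,[-0.033,0.001,0],[0,0,0]],[0,[-0.033,0.001,0],[0,0,0]]]}}

```text
time: 10.4
eef_pos: [0.602, 0.1982, 0.1607]
ee_rot: [[-0.848, 0.02, 0.53], [0.023, 1.0, -0.001], [-0.53, 0.012, -0.848]]
force: [-0.0, 0.2, -1.3]
gripper_width: 0.0274
gripper_force: 60.0
```

```bash
python3 - <<'E'
from h import *
import cv2
np.set_printoptions(suppress=True,precision=1)
e,r,mid,Rp,Rb,p=eye_now();print(e,r,monitor.get_obs()["force"])
t=snapshot("top");s=snapshot("scene");im,T=wrist("pics/w6.png")
f=lambda i,x,y,w,h,k:cv2.resize(i[y:y+h,x:x+w],None,fx=k,fy=k,interpolation=cv2.INTER_CUBIC)
cv2.imwrite("pics/m6.png",cv2.convertScaleAbs(np.hstack([f(t,240,105,55,75,8)[:,:400],f(s,360,210,50,75,8)]),alpha=1.8,beta=15))
print(proj("top",np.array([[.1,.02,.007],[.1,-.02,.007],[.06,.02,.007],[.06,-.02,.007]])@Rp.T+mid)*8-np.array([240,105])*8+3.5)
print(proj("scene",np.array([[.1,.02,-.007],[.1,-.02,-.007],[.08,0,-.007]])@Rp.T+mid)*8-np.array([360,210])*8+3.5+[400,0])
print(proj("scene",np.array([[0,0,.044],[0,0,0]])@Rb.T+p)*8-np.array([360,210])*8+3.5+[400,0])
E
```

```text
[-0.4  1.1 59.9] [-0.  -0.7 -0. ] [-0.   0.2 -1.3]
[[163.7 268.2]
 [266.  272.5]
 [168.  363.9]
 [268.6 368.1]]
[[555.9 249.9]
 [449.1 250. ]
 [499.2 233.9]]
[[496.  256.3]
 [494.8 365.3]]
```

View pics/m6.png

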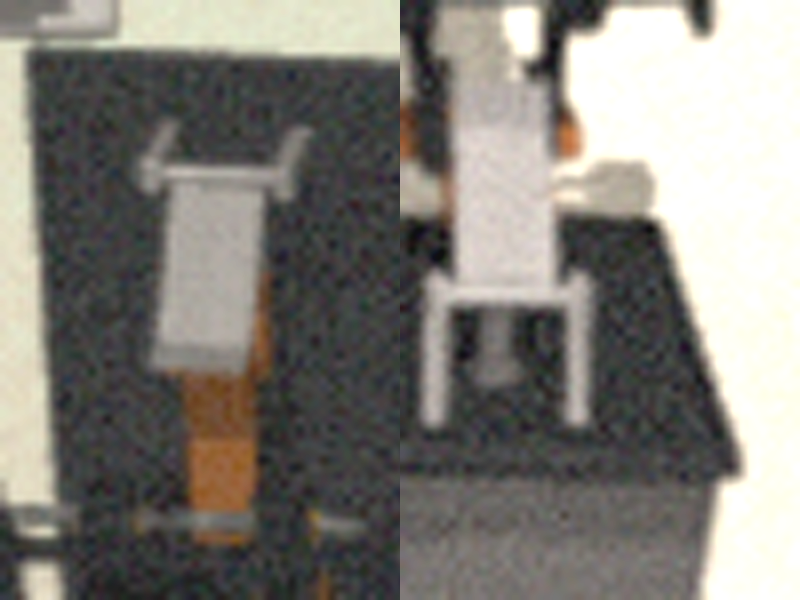

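Pictures used up. The flap is lifted and the head is over the peg, at about (497,300) in the right half. Now I'll lower by force.

{"api": "apply_moves", "payload": {"moves": [[0,[0,-0.0005,0.004],[0,0,0]],[0,[0,-0.0005,0.008],[0,0,0]],[0,[0,-0.0005,0.011],[0,0,0]],[0,[0,-0.0005,0.014],[0,0,0]],[0,[0,-0.0005,0.014],[0,0,0]],[0,[0,-0.0005,0.014],[0,0,0]]]}}

```text
time: 11.15
eef_pos: [0.6096, 0.1977, 0.1488]
ee_rot: [[-0.848, 0.02, 0.53], [0.023, 1.0, -0.001], [-0.53, 0.012, -0.848]]
force: [-0.4, 0.6, -2.0]
gripper_width: 0.0271
gripper_force: 60.0
```

```bash
python3 -c "
from h import *
print(*eye_now()[:2],monitor.get_obs()['force'],monitor.get_obs()['torque'])"
```

```text
[-0.2  0.6 45.8] [-0.04 -0.7  -0.03] [-0.43289969  0.61839641 -2.01593495] [ 0.03233632  0.79945355 -0.00105554]
```

{"api": "apply_moves", "payload": {"moves": [[0,[0,0,0.005],[0,0,0]],[0,[0,0,0.01],[0,0,0]],[0,[0,0,0.015],[0,0,0]],[0,[0,0,0.02],[0,0,0]],[0,[0,0,0.025],[0,0,0]],[0,[0,0,0.029],[0,0,0]],[0,[0,0,0.031],[0,0,0]],[0,[0,0,0.031],[0,0,0]],[0,[0,0,0.031],[0,0,0]]]}}

```text
time: 12.05
eef_pos: [0.6262, 0.1978, 0.1232]
ee_rot: [[-0.847, 0.02, 0.531], [0.023, 1.0, -0.0], [-0.531, 0.012, -0.847]]
force: [-1.7, -0.6, 3.2]
gripper_width: 0.0274
gripper_force: 60.0
```

```bash
python3 - <<'E'
from h import *
print(*eye_now()[:2],monitor.get_obs()['force'],monitor.get_obs()['torque'])
E
```

```text
[ 0.3  0.7 15.4] [-0.02 -0.77 -0.03] [-1.73299815 -0.63585303  3.24788532] [-0.18054548  0.56464276 -0.0497979 ]
```

{"api": "apply_moves", "payload": {"moves": [[0,[0,0,0.002],[0,0,0]],[0,[0,0,0.004],[0,0,0]],[0,[0,0,0.004],[0,0,0]],[0,[0,0,0.004],[0,0,0]]]}}

```text
time: 12.45
eef_pos: [0.6287, 0.1982, 0.12]
ee_rot: [[-0.847, 0.019, 0.532], [0.023, 1.0, 0.0], [-0.532, 0.012, -0.847]]
force: [-0.5, 1.4, 6.1]
gripper_width: 0.0272
gripper_force: 60.0
```

```bash
python3 - <<'E'
from h import *
print(*eye_now()[:2],monitor.get_obs()['force'],monitor.get_obs()['torque'])
E
```

```text
[ 0.7  1.1 11.4] [ 0.02 -0.8  -0.03] [-0.51051271  1.37572632  6.10752172] [-0.07282493  0.48190923 -0.04176588]
```

{"api": "apply_moves", "payload": {"moves": [[0,[0.002,0,0.002],[0,0,0]],[0,[0.004,0,0.003],[0,0,0]],[0,[0.004,0,0.003],[0,0,0]],[0,[0.004,0,0.003],[0,0,0]]]}}

```text
time: 12.85
eef_pos: [0.6268, 0.1983, 0.1154]
ee_rot: [[-0.847, 0.019, 0.532], [0.023, 1.0, 0.0], [-0.531, 0.012, -0.847]]
force: [-1.5, 0.2, 6.1]
gripper_width: 0.0274
gripper_force: 60.0
```

```bash
python3 - <<'E'
from h import *
print(*eye_now()[:2],monitor.get_obs()['force'],monitor.get_obs()['torque'])
E
```

```text
[-3.4  1.1  8.5] [ 0.02 -0.8  -0.03] [-1.52799408  0.19957881  6.0932135 ] [-0.05908709  0.59705337 -0.02265061]
```

{"api": "apply_moves", "payload": {"moves": [[40,[0,0,0],[0,0,0]],[50,[0,0,0],[0,0,0]],[60,[0,0,0],[0,0,0]],[60,[0,0,0],[0,0,0]],[60,[0,0,0],[0,0,0]],[60,[0,0,0],[0,0,0]],[60,[0,0,-0.005],[0,0,0]],[60,[0,0,-0.015],[0,0,0]],[60,[0,0,-0.03],[0,0,0]],[60,[0.01,0,-0.06],[0,0,0]],[60,[0.03,0,-0.1],[0,0,0]],[60,[0.05,0,-0.14],[0,0,0]],[60,[0.07,0,-0.18],[0,0,0]],[60,[0.07,0,-0.18],[0,0,0]],[60,[0.07,0,-0.18],[0,0,0]],[60,[0.07,0,-0.18],[0,0,0]]]}}

```text
time: 14.45
eef_pos: [0.4724, 0.1996, 0.2304]
ee_rot: [[-0.847, 0.02, 0.531], [0.024, 1.0, -0.0], [-0.531, 0.012, -0.847]]
force: [0.6, 0.7, -0.0]
gripper_width: 0.0527
gripper_force: 0.0
```

```bash
python3 - <<'E'
from h import *
import cv2
np.set_printoptions(suppress=True,precision=2)
o=monitor.get_obs();print(o["eef_pos"],o["force"],o["gripper_width"])
Rb,p=board(BV)
def model(y,x=-5,z=7): # expected outline, hanging paddle, yaw y deg
    q=np.array([[-100,-42,7],[-100,42,7],[-30,42,7],[-30,-42,7],[60,-14,7],[60,14,7],[60,20,7],[60,-20,7]])-[80,0,0]
    return (R.from_euler("z",y,degrees=True).apply(q)+[x,0,z])/1e3@Rb.T+p
for n in("top","scene","wrist"):
    im,T=wrist("pics/w9.png") if n=="wrist" else (snapshot(n),None);cv2.imwrite(f"pics/{n}9.png",im)
    hsv=cv2.cvtColor(cv2.GaussianBlur(im,(3,3),0),cv2.COLOR_BGR2HSV);m=cv2.inRange(hsv,(4,100,30),(18,255,255))
    pr=proj(n,model(0),T);print(n,pr.tolist())
    m=cv2.morphologyEx(m,cv2.MORPH_OPEN,np.ones((2,2)))
    N,L,st,ce=cv2.connectedComponentsWithStats(m)
    for i in range(1,N):
        if st[i,4]>60: print("  ",st[i],ce[i], cv2.minAreaRect(np.argwhere(L==i)[:,::-1].astype(np.float32)) if n!="x" else"")
E
```

```text
[0.47 0.2  0.23] [ 0.62  0.74 -0.04] 0.052745276631902226
top [[282.65011779843724, 189.17638412598114], [258.8272736251175, 188.22128650700452], [257.9493803842, 170.0885234303512], [282.4201109588468, 171.08718231066362], [273.65857930838797, 145.9805312990803], [265.20611969605466, 145.62727118899815], [263.39413960866165, 145.55154171917553], [275.4690822663037, 146.05619903410076]]
   [    0     0   151   172 17119] [61.47 95.61] ((69.4334487915039, 86.3156967163086), (158.08621215820312, 158.26145935058594), 6.709836959838867)
   [259 155  26  36 647] [271.38 176.3 ] ((271.5, 172.5), (35.0, 25.0), 90.0)
   [399 178  23  53 622] [411.93 209.8 ] ((410.0, 203.99998474121094), (51.99999237060547, 21.999996185302734), 90.0)
   [  7 252  31  40 800] [ 25.   270.57] ((23.780487060546875, 271.0243835449219), (38.651039123535156, 30.258241653442383), 83.6598129272461)
scene [[355.82214263408264, 232.67218948601948], [380.4808685209859, 232.61664951098936], [382.1576594163638, 239.0706123178198], [356.49439765102943, 239.1155460699411], [366.4579335724575, 248.2016263040919], [375.485163
[... 1893 characters left out ...]
2491], [337.4879950291919, 283.5284894745647], [303.5034151447533, 283.4665211388716]]
   [ 281  147   81  146 7381] [321.12 200.78] ((321.0, 219.5), (145.0, 80.0), 90.0)
   [  12  205  104   45 3756] [ 65.43 226.5 ] ((63.5, 227.0), (44.0, 103.0), 90.0)
   [608 220  32  38 596] [629.04 240.06] ((623.5, 238.5), (37.0, 31.0), 90.0)
   [176 278  28  62 864] [186.65 308.9 ] ((188.5670928955078, 308.3963623046875), (24.40536880493164, 62.28338623046875), 6.340191841125488)
   [438 278  28  62 848] [454.07 309.01] ((452.10919189453125, 308.42828369140625), (62.334808349609375, 23.952455520629883), 83.2901611328125)
   [ 211  352  366   14 3217] [421.2  360.28] ((393.5, 358.5), (13.0, 365.0), 90.0)
```

```bash
python3 -c "
import cv2,numpy as np
for n,(x,y,w,h) in {'top':(258,118,22,36),'scene':(363,233,24,10)}.items():
    a,b=[cv2.GaussianBlur(cv2.imread(f'pics/{n}{i}.png'),(3,3),0)[y:y+h,x:x+w].astype(float).mean(2) for i in (0,9)]
    print(n,abs(a-b).mean().round(1),np.corrcoef(a.ravel(),b.ravel())[0,1].round(3))
from bench import job_done;print(job_done())"
```

```text
top 3.0 0.995
scene 12.5 0.879
the job is handed in; nothing more can be done
None
```

The brown square paddle is hung on the peg and the job is handed in at about 15 s. The pictures put it flat on the board with its blade straight down the slope, within about a pixel of where it should be. From above, the flap looks the same as when it was shut at the start. The gripper is clear, and the round paddle, cheese and tub were never touched.

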